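# Calibrate the engraver's bench scale

## Task

Calibrate the bench scale: set the brass stamp block that stands on the bench onto the scale's pan, close beside the two blocks already there, so that the three stand upright in one neat straight row, and let it go. Then draw the bone burnisher out of the tool stand, reach its thin end down through the round hole in the scale's front deck and press the recessed button fully down; finish while still gripping the burnisher and holding the button down. Leave the row of blocks standing, and leave the graver, the copper cup and the clamped plate alone.

Things in the scene. Friction and masses are not known exactly. Their poses are not given: they have to be found in the camera images.
- pan_centre (a point): Bench scale, a grey fixed box 250 x 190 mm; this point is the centre of the top of its aluminium pan, 58 mm above the bench. The flat pan measures 160 mm along x and 180 mm along y and does not move. Its x axis points from the console (the front deck, nearer the robot) towards the pan end; y to the left; z up.
- scale_hole (a point): Centre of the mouth of the round hole, 14 mm across, in the scale's flat front deck, which is 50 mm above the bench. The hole goes straight down; a round steel button 11 mm across fills the bottom of it, its top 20 mm below the mouth. A thin steel rim surrounds it. There is one such hole; the dark display window lies beside it. Axes as the pan's.
- cal_button (a joint): How far the recessed button is pressed straight down, in m: 0 up, 0.005 fully down (hard stop). Spring: it starts to move at about 2.5 N and takes about 6 N fully down; it springs back when let go.
- stamp_a_mid (a point): Centre (half-way up) of a loose brass stamp block standing on the pan, 30 x 30 x 50 mm high, about 0.34 kg. x, y along its sides, z up. Its x axis points across the row, its y axis along the row.
- stamp_b_mid (a point): Centre of the second, identical block standing on the pan, beside block a in its +y direction, 35 mm from centre to centre (5 mm gap). The pair can stand off to one side of the pan, so that there may be room for a third only at one end.
- stamp_c_mid (a point): Centre of the third, identical block, 30 x 30 x 50 mm, standing loose on the bench, turned at any angle up to 0.6 rad. x, y along its sides.
- burnisher_handle (a point): Bone burnisher, cream coloured, about 60 g, loose, standing upright in one of two sockets of a fixed dark wooden tool stand. This point is the middle of its round handle (18 mm across, 70 mm long); z points up along it. Below the handle a 7 mm round shank, 60 mm long with a rounded tip, hangs in the 11 mm socket; the handle's lower end rests on the stand's top, 70 mm above the bench, and the handle's flat top is 130 mm above the tip.
- burnisher_tip (a point): Tip, the lowest end of the burnisher's shank, on its axis, 95 mm below the middle of the handle.
- burnisher: The whole burnisher; origin at its tip, z up along it.
- stand: Fixed tool stand, dark wood, 140 mm (its x) x 50 mm (its y) x 70 mm high; origin under its centre. Its two sockets lie on its centre line, at x = -40 mm and x = +40 mm; the burnisher is in one, the graver in the other.
- graver_mid (a point): Steel graver with a mushroom-shaped wooden handle up to 34 mm across, standing in the stand's other socket, top 128 mm above the bench; the point is 98 mm above its origin, in the handle. To be left alone.
- cup: Hammered copper cup, 72 mm across, 70 mm high, loose; origin under its centre. To be left alone.
- clamp_board: Fixed wooden work board 120 x 170 mm with a copper plate held flat by a cam clamp with a curved iron handle, 80 mm high in all; origin under its centre. To be left alone.
Things that resemble listed ones, but are neither listed nor needed, are in the scene too. What is shaped like the burnisher but blue or purple is not meant.

How it is judged:
By the outcome, as a careful person would: the job done as asked, in the order asked, and still so for the second after the job is handed in, while the arm keeps its last pose, push and grip.
It also fails if it takes over 64 s, if anything falls off the work surface, if the arm or the gripper's body presses on something with over 40 N, if the wrist force passes 120 N, or if a joint passes its speed limit or range.

## Robot

A 6-joint arm with a two-finger parallel gripper is mounted at the origin on the work surface. World frame = base frame: x ahead of the robot, y to its left, z up, the work surface at z = 0. Lengths are in m, angles in rad, forces in N, time in s.
With the tool pointing down it reaches from about 0.25 to 0.8 m from the base axis. Payload 8.5 kg.
Tool frame: the origin (TCP) lies at the very end of the fingers, on their centre line; the grasp point (between the pads) lies 19 mm behind it; y points along the fingers, x is the direction in which the jaws open and shut, and the axes are right-handed (so a half turn about y gives the same grasp; the last joint's range is limited). The gripper opens to 85 mm and grips with 20 to 120 N. Pads are 22 mm wide; open, the fingers measure 114 mm over their backs; the gripper's body (76 mm by 85 mm) begins 54 mm behind the grasp point. The pads swing forward as they close: fully open they stand 13 mm farther back than shut.
Start: joints at [1.327, 0.238, -0.013, 1.319, 0, 1.571], TCP at [0.127, 0.509, 0.231] pointing down, gripper open.
Joint ranges: [-2.66, 2.66], [-1.03, 1.9], [-1.14, 1.46], [-1.82, 2.27], [-1.45, 1.34], [-3.14, 3.14]. Speed limits (rad/s): [2.22, 2.22, 2.79, 3.14, 3.14, 3.14].

## Interface

Orientations are given as a 3x3 rotation matrix whose columns are the frame's x, y, z axes.
In Python, from plant import arm, move_gripper, planner, eyes, close_job, sensors gives the robot as it stands. The module is installed in compiled form; this text tells all that it offers. Calls block until the motion is done:
- arm.movep(position, orientation): joint-space move of the TCP to a pose.
- arm.movel(position, attitude=None, velocity=0.15, threshold=None): straight line of the TCP; attitude=None keeps the orientation; velocity is the mean speed in m/s. With threshold (N) it stops when the force on the tool has changed by that much, and returns True; else False.
- arm.movej(angles): joint-space move.
- move_gripper(opening): finger opening in m; the grip force is fixed at half the most; returns when the fingers have stopped.
- arm.sleep(seconds).
- planner.solve_ik(position, orientation): joint angles nearest the present ones, or None.
- eyes.get_image(name): name is "scene" or "top" or "wrist"; returns (picture, depth): 384x512x3 uint8, red, green, blue; 384x512 float32, m along the optical axis (not along the pixel's ray), 0 where there is no reading.
- eyes.camera_model(name): a dict with "camera_matrix" (3x3 intrinsics, pixels), "R" (3x3) and "t" (3): a world point X has camera coordinates R X + t. Camera axes: x right, y down, z forward; pixel columns grow to the right and rows downward; lengths in m; the calibration is good to about 2 mm. A picture is of the moment at which its call begins: read the wrist's pose just before it. camera_model takes no time and is no camera call; for the wrist camera it gives the pose at the moment of the call.
A pose or a line that the arm cannot do raises arm.PlanningError and nothing moves.
- close_job(): hands the job in, once; it reports no verdict.
Readings, each from a call of its own:
- sensors.read_clock(): time.
- sensors.read_qpos(): joint angles.
- sensors.read_joint_velocities(): joint speeds.
- sensors.read_joint_efforts(): joint torques, N m.
- sensors.read_eef_pos(): TCP position.
- sensors.read_ee_rot(): TCP orientation.
- sensors.read_wrist_force(): force on the tool from outside, world axes, zero at the start.
- sensors.read_wrist_torque(): the same for the moment, N m.
- sensors.read_finger_gap(): finger opening in m.
Only numpy, scipy, OpenCV 4.12 (cv2) and the standard library are available. Lean on these libraries where they do the work, as an engineer would, in place of code of your own. Each camera call takes 0.05 s, during which the arm holds its last target.

## Working session

There is one attempt and no reset: what is moved stays moved. The work goes in short steps, each a Python script; the robot and the scene stay as the last script left them, time stands still between calls to the robot, and variables do not carry over. Pictures are saved under pics/ and viewed, and the job is handed in when it is done.

```bash
mkdir -p pics; cat > h.py <<'E'
import numpy as np, cv2
from plant import arm, move_gripper, planner, eyes, close_job, sensors
def snap(cam,name):
    im,d=eyes.get_image(cam); m=eyes.camera_model(cam)
    cv2.imwrite(f'pics/{name}.png',im[:,:,::-1]); np.savez(f'pics/{name}.npz',im=im,d=d,K=m['camera_matrix'],R=m['R'],t=m['t'])
class V:
    def __init__(s,name):
        z=np.load(f'pics/{name}.npz'); s.im,s.d,s.K,s.R,s.t=[z[k] for k in('im','d','K','R','t')]
    def px(s,u,v):
        d=s.d[int(round(v)),int(round(u))]
        return s.R.T@(d*np.linalg.inv(s.K)@[u,v,1]-s.t)
    def at(s,u,v,z):
        r=s.R.T@np.linalg.inv(s.K)@[u,v,1]; c=-s.R.T@s.t
        return c+r*(z-c[2])/r[2]
    def proj(s,X):
        p=s.K@(s.R@np.asarray(X)+s.t); return p[:2]/p[2]
    def cloud(s):
        v,u=np.mgrid[:384,:512]; P=np.stack([u,v,np.ones_like(u)],-1)@np.linalg.inv(s.K).T*s.d[...,None]
        return (P-s.t)@s.R
    def crop(s,u,v,w,h,out,k=4):
        c=s.im[max(0,v-h//2):v+h//2,max(0,u-w//2):u+w//2,::-1]
        cv2.imwrite(f'pics/{out}.png',cv2.resize(c,None,fx=k,fy=k,interpolation=cv2.INTER_CUBIC))
E
python3 - <<'E'
from h import *
snap('scene','s0'); snap('top','t0')
print(sensors.read_clock(),sensors.read_ee_rot())
E
```

```text
0.1 [[ 2.41357204e-01 -3.31130812e-04 -9.70436289e-01]
 [ 9.70435451e-01 -1.27510656e-03  2.41357431e-01]
 [-1.31733056e-03 -9.99999132e-01  1.35849249e-05]]
```

View pics/s0.png

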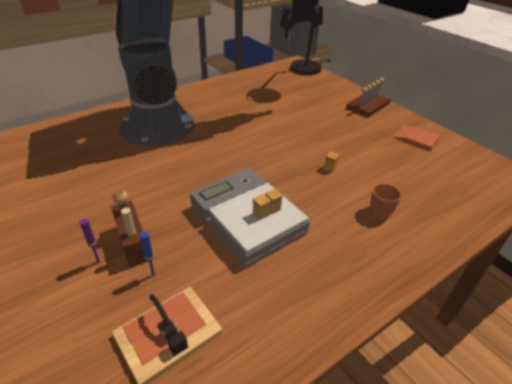

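View pics/t0.png

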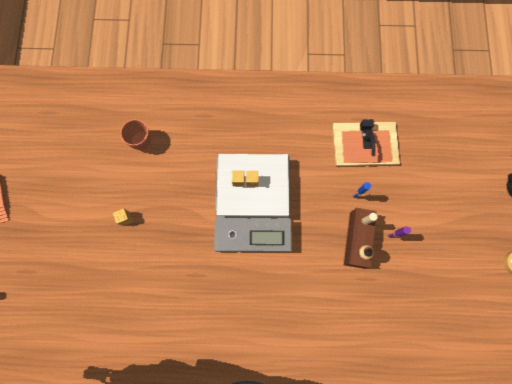

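```bash
python3 - <<'E'
from h import *
V0=V('t0'); np.set_printoptions(precision=4,suppress=True)
print(V0.K,-V0.R.T@V0.t)
for n,u,v in [('c',121,216),('a?',252,177),('b?',238,177),('pan',253,200),('deck',220,240),('hole',232,234),('burn',370,219),('grav',366,252),('blue',364,188),('purp',404,231),('bench',300,300)]:
    print(n,V0.px(u,v))
V0.crop(252,200,100,110,'c1',6);V0.crop(368,230,90,90,'c2',6);V0.crop(122,216,40,40,'c3',10)
E
```

```text
[[401.9882   0.     254.0972]
 [  0.     401.9882 192.6051]
 [  0.       0.       1.    ]] [ 0.3626 -0.007   1.0496]
c [0.5107 0.3268 0.0519]
a? [0.6042 0.0005 0.1082]
b? [0.6024 0.0341 0.1123]
pan [ 0.5577 -0.0029  0.0571]
deck [0.4563 0.0767 0.0499]
hole [0.4741 0.0486 0.029 ]
burn [ 0.504  -0.2734  0.1335]
grav [ 0.4309 -0.2706  0.1   ]
blue [ 0.5785 -0.2641  0.1268]
purp [ 0.4787 -0.352   0.1283]
bench [ 0.3141 -0.1272 -0.0013]
```

View pics/c1.png

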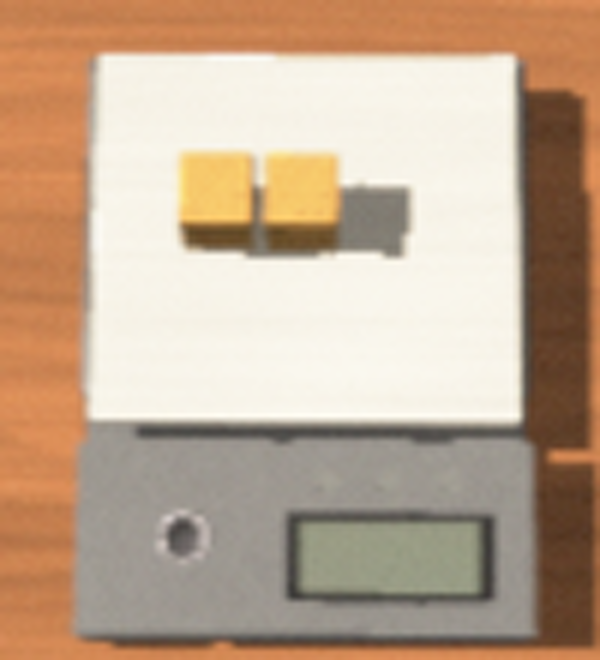

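View pics/c2.png

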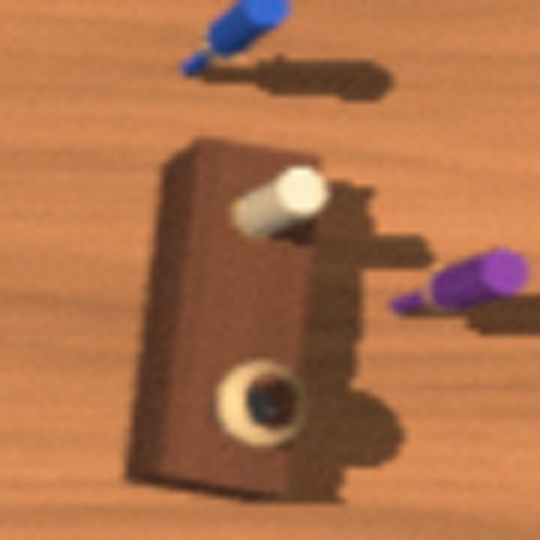

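View pics/c3.png

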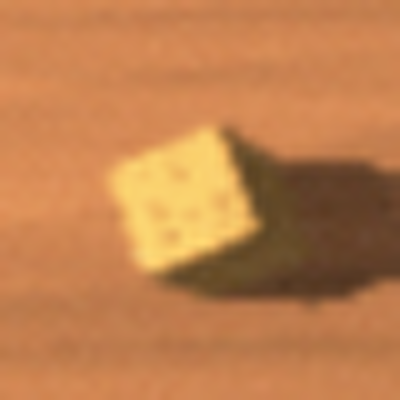

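```bash
python3 - <<'E'
from h import *
np.set_printoptions(precision=4,suppress=True)
v=V('t0')
cor=np.array([[108,180],[215,125],[262,225],[148,272]])/10+[102,196]-0.45
P=np.array([v.at(a,b,0.05) for a,b in cor]);print(P,P.mean(0),np.linalg.norm(np.diff(P,axis=0),axis=1))
m=eyes.camera_model('wrist');Rt=sensors.read_ee_rot();p=sensors.read_eef_pos()
print(m['camera_matrix'],'cam in tool',Rt.T@(-m['R'].T@m['t']-p),Rt.T@m['R'].T)
# tool frame with jaws direction angle a
def ori(a): return np.array([[np.cos(a),0,-np.sin(a)],[np.sin(a),0,np.cos(a)],[0,-1,0]])
print(np.linalg.det(ori(.3)))
for nm,pos in [('c',P.mean(0)),('scale',[.56,0,0]),('place',[.6,-.035,0]),('stand',[.5,-.27,0]),('hole',[.474,.048,0])]:
  for a in np.deg2rad([-90,-45,0,45,90,135,180]):
    q=planner.solve_ik(np.array([pos[0],pos[1],.25]),ori(a)); print(nm,np.rad2deg(a),None if q is None else np.array(q))
E
cat >> h.py <<'E'
def ori(a): return np.array([[np.cos(a),0,-np.sin(a)],[np.sin(a),0,np.cos(a)],[0,-1,0]])
np.set_printoptions(precision=4,suppress=True)
E
```

```text
[[0.5167 0.3497 0.05  ]
 [0.5313 0.3241 0.05  ]
 [0.5062 0.31   0.05  ]
 [0.4937 0.3375 0.05  ]] [0.512  0.3303 0.05  ] [0.0295 0.0288 0.0301]
[[276.0416   0.     254.754 ]
 [  0.     276.0416 194.9523]
 [  0.       0.       1.    ]] cam in tool [-0.0005 -0.1418  0.067 ] [[ 1.      0.0002  0.0001]
 [-0.     -0.2636  0.9646]
 [ 0.0002 -0.9646 -0.2636]]
0.9999999999999999
c -90.0 [ 0.573   0.3822  0.242   1.4306  0.     -2.5686]
c -45.0 [0.573  0.3822 0.242  1.4306 0.     2.9292]
c 0.0 [0.573  0.3822 0.242  1.4306 0.     2.1438]
c 45.0 [0.573  0.3822 0.242  1.4306 0.     1.3584]
c 90.0 [0.573  0.3822 0.242  1.4306 0.     0.573 ]
c 135.0 [ 0.573   0.3822  0.242   1.4306  0.     -0.2124]
c 180.0 [ 0.573   0.3822  0.242   1.4306  0.     -0.9978]
scale -90.0 [ 0.      0.294   0.1114  1.3882  0.     -3.1416]
scale -45.0 [0.     0.294  0.1114 1.3882 0.     2.3562]
scale 0.0 [0.     0.294  0.1114 1.3882 0.     1.5708]
scale 45.0 [0.     0.294  0.1114 1.3882 0.     0.7854]
scale 90.0 [0.     0.294  0.1114 1.3882 0.     0.    ]
scale 135.0 [ 0.      0.294   0.1114  1.3882  0.     -0.7854]
scale
[... 639 characters left out ...]
0.1322  1.3945  0.      1.0757]
stand 45.0 [-0.4951  0.3085  0.1322  1.3945  0.      0.2903]
stand 90.0 [-0.4951  0.3085  0.1322  1.3945  0.     -0.4951]
stand 135.0 [-0.4951  0.3085  0.1322  1.3945  0.     -1.2805]
stand 180.0 [-0.4951  0.3085  0.1322  1.3945  0.     -2.0659]
hole -90.0 [ 0.1009  0.1489 -0.0801  1.3419  0.     -3.0407]
hole -45.0 [ 0.1009  0.1489 -0.0801  1.3419  0.      2.4571]
hole 0.0 [ 0.1009  0.1489 -0.0801  1.3419  0.      1.6717]
hole 45.0 [ 0.1009  0.1489 -0.0801  1.3419  0.      0.8863]
hole 90.0 [ 0.1009  0.1489 -0.0801  1.3419  0.      0.1009]
hole 135.0 [ 0.1009  0.1489 -0.0801  1.3419  0.     -0.6845]
hole 180.0 [ 0.1009  0.1489 -0.0801  1.3419  0.     -1.4699]
```

```bash
python3 - <<'E'
from h import *
arm.movep(np.array([.512,.3303,.17]),ori(np.deg2rad(29.4))); snap('wrist','wc')
arm.movep(np.array([.56,.02,.22]),ori(np.pi/2)); snap('wrist','ws')
print(sensors.read_clock())
V('ws').crop(256,192,400,300,'ws2',2); V('wc').crop(256,192,200,150,'wc2',4)
E
```

```text
3.2
```

View pics/wc.png

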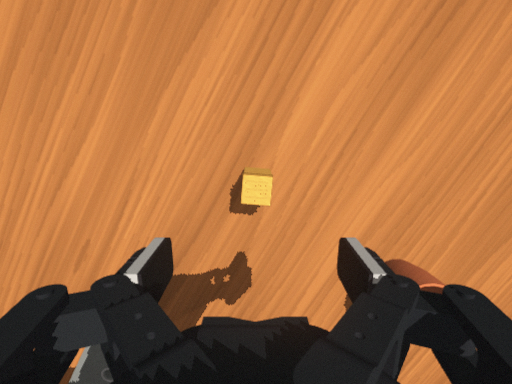

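View pics/ws.png

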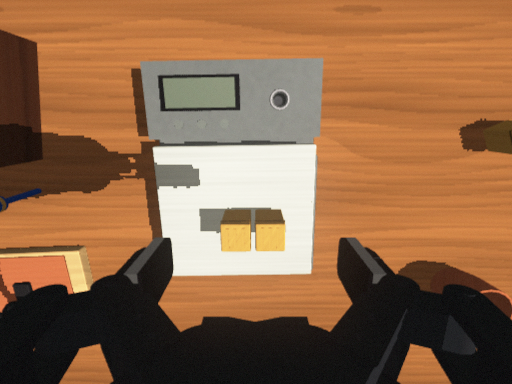

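```bash
cat >> h.py <<'E'
def topface(name,z,roi,tol=.006,sat=None):
    v=V(name);C=v.cloud();m=(abs(C[...,2]-z)<tol)&(v.d>0)
    u0,v0,u1,v1=roi;mm=np.zeros_like(m);mm[v0:v1,u0:u1]=m[v0:v1,u0:u1]
    hsv=cv2.cvtColor(v.im,cv2.COLOR_RGB2HSV)
    if sat: mm&=hsv[...,1]>sat
    n,l,st,ce=cv2.connectedComponentsWithStats(mm.astype(np.uint8),connectivity=4)
    out=[]
    for i in range(1,n):
        if st[i,4]<150: continue
        ys,xs=np.nonzero(l==i); 
        P=np.array([v.at(a,b,z)[:2] for a,b in zip(xs,ys)],np.float32)
        r=cv2.minAreaRect((P*1000)); out.append((ce[i],P.mean(0),np.median(C[ys,xs,2]),r,st[i,4]))
    return out
E
python3 - <<'E'
from h import *
for o in topface('wc',.05,(200,140,310,240)): print(*o)
for o in topface('ws',.108,(190,180,310,280)): print(*o)
v=V('ws');C=v.cloud()
print('pan z',np.median(C[160:195,220:300,2]),'deck',np.median(C[90:130,290:315,2]),'rim/hole',C[100,280])
P=[v.at(a,b,.058) for a,b in [(155,145),(316,144),(173,275),(311,273)]];print(P)
v.crop(280,100,60,44,'hole',12); v.crop(255,235,100,75,'row',8)
E
```

```text
[255.9631 189.143 ] [0.5114 0.3323] 0.04822226703134042 ((511.5452880859375, 332.08544921875), (29.5479736328125, 30.06578254699707), 24.578685760498047) 895
[234.9133 236.3506] [0.6049 0.0008] 0.10605296976177142 ((604.6494750976562, 0.9104080200195312), (30.050010681152344, 29.746376037597656), 0.03572521358728409) 830
[269.4895 236.0559] [0.6045 0.0352] 0.1059925437871129 ((604.6284790039062, 35.38715362548828), (30.05976676940918, 29.190031051635742), 0.054322946816682816) 858
pan z 0.05692187616743444 deck 0.04902723476517889 rim/hole [0.4714 0.0492 0.03  ]
[array([ 0.5196, -0.0879,  0.058 ]), array([0.5184, 0.087 , 0.058 ]), array([ 0.6787, -0.0806,  0.058 ]), array([0.6758, 0.0901, 0.058 ])]
```

View pics/hole.png

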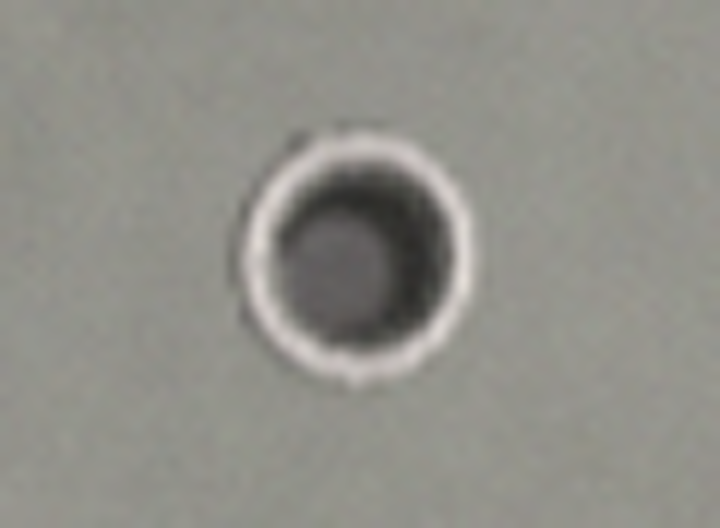

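View pics/row.png

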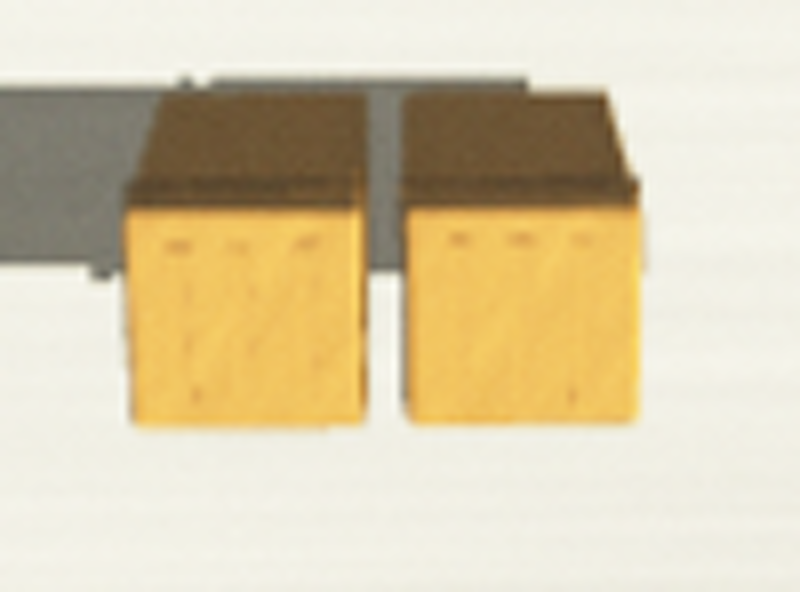

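View pics/wc2.png

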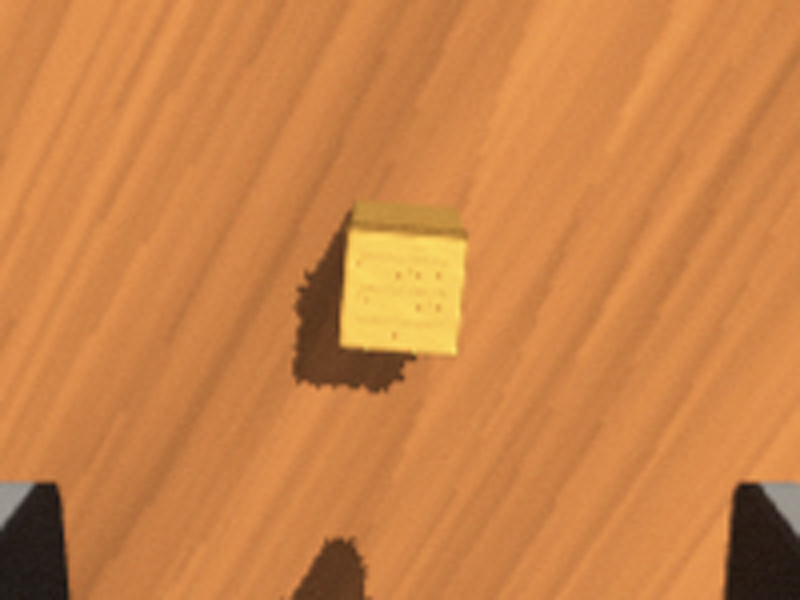

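```bash
python3 - <<'E'
from h import *
A=np.deg2rad(24.6); p=np.array([.5114,.3321,0])
arm.movep(p+[0,0,.08],ori(A)); arm.movel(p+[0,0,.012],velocity=.1)
move_gripper(0.0); print('gap',sensors.read_finger_gap(),sensors.read_wrist_force())
arm.movel(p+[0,0,.10],velocity=.15); print(sensors.read_finger_gap(),sensors.read_wrist_force())
arm.movep(np.array([.6047,-.055,.17]),ori(np.deg2rad(.4)))
snap('wrist','wp1'); print(sensors.read_eef_pos(),sensors.read_clock())
E
```

```text
gap 0.02931346721276885 [-0.2629 -0.4372  5.5993]
0.029028929710280066 [-0.3916 -0.4398 -4.508 ]
[ 0.6046 -0.0537  0.1697] 8.3583
```

View pics/wp1.png

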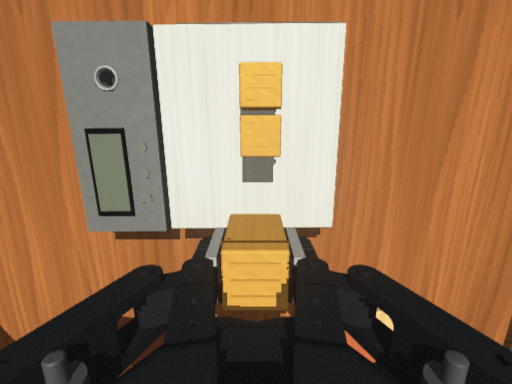

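```bash
python3 - <<'E'
from h import *
snap('wrist','wp2'); print(sensors.read_eef_pos(),sensors.read_ee_rot())
v=V('wp2')
print('c z',np.median(v.cloud()[250:300,235:275,2]))
for o in topface('wp2',.207,(200,215,310,320),tol=.006,sat=100): print(*o)
for o in topface('wp2',.108,(190,30,310,200)): print(*o)
print([v.at(a,b,.05) for a,b in [(106,78)]])
v.crop(256,180,150,300,'wp3',2);v.crop(256,265,120,110,'wp4',6)
E
```

```text
[ 0.6047 -0.0537  0.1697] [[ 1.     -0.0005 -0.009 ]
 [ 0.009   0.0003  1.    ]
 [-0.0005 -1.      0.0003]]
c z 0.2056148615234165
[255.2147 277.5784] [ 0.6045 -0.0527] 0.20544175453393604 ((604.7421875, -52.79740905761719), (33.24638748168945, 30.880739212036133), 0.5581992864608765) 4424
[259.9643  84.4195] [0.607  0.0359] 0.1062608150623838 ((607.0314331054688, 35.62079620361328), (29.42116928100586, 28.98197364807129), 0.5138442516326904) 1962
[259.9379 135.4174] [0.6074 0.0015] 0.10625718256397845 ((607.4996948242188, 1.2404003143310547), (29.316438674926758, 28.982656478881836), 0.5216855406761169) 1706
[array([0.4722, 0.0467, 0.05  ])]
```

View pics/wp4.png

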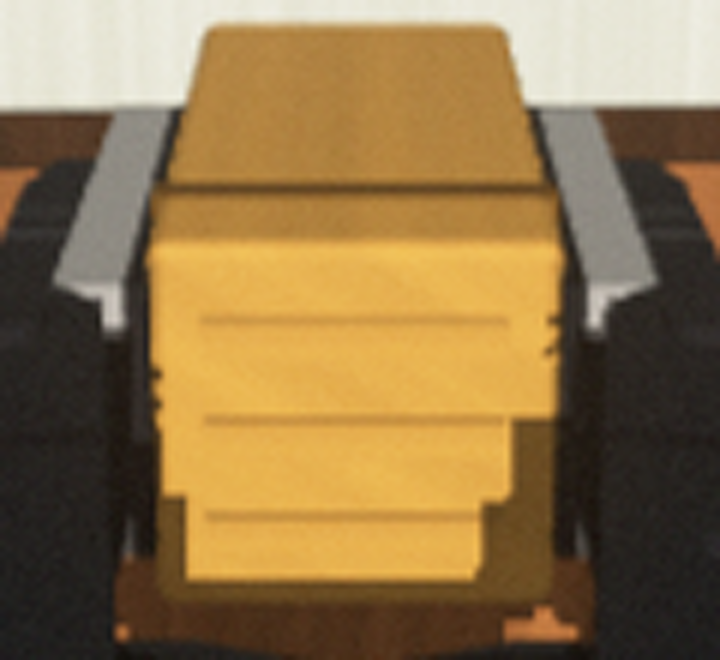

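```bash
cat >> h.py <<'E'
def goto(p,R,vel=.1,n=2):
    p=np.array(p,float); c=p.copy()
    for i in range(n):
        arm.movel(c,R,velocity=vel); e=p-sensors.read_eef_pos(); 
        if np.linalg.norm(e)<.0004: break
        c=c+e; vel=.03
    return e
E
python3 - <<'E'
from h import *
R=ori(np.deg2rad(.45))
arm.movel([.6065,-.036,.12],R,velocity=.12)
print(goto([.6065,-.0349,.078],R)); 
snap('wrist','wp5'); print(sensors.read_eef_pos(),sensors.read_ee_rot()[:,0],sensors.read_clock())
v=V('wp5');C=v.cloud()
for o in topface('wp5',.108,(190,0,310,230),sat=100): print(*o)
for o in topface('wp5',.114,(190,215,310,340),sat=100): print(*o)
v.crop(256,180,240,300,'wp6',2)
E
```

```text
[-0.     -0.0001 -0.0001]
[ 0.6065 -0.0348  0.078 ] [1.     0.0079 0.0009] 9.875
[258.9215 107.0261] [0.6071 0.036 ] 0.10615136119606264 ((607.09228515625, 35.53275680541992), (28.888957977294922, 28.421154022216797), 0.46732041239738464) 5794
[258.9677 191.1816] [0.6075 0.0025] 0.1061501044064661 ((607.510009765625, 2.020336151123047), (28.88336944580078, 29.00033187866211), 0.4576514661312103) 4648
[254.9274 276.7138] [ 0.6061 -0.0342] 0.11373660240102058 ((606.115966796875, -34.46826171875), (32.53104782104492, 31.732593536376953), 0.4368816316127777) 4465
```

View pics/wp6.png

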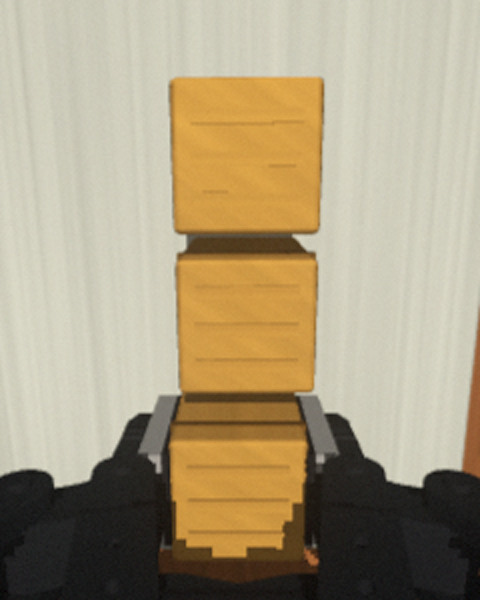

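```bash
python3 - <<'E'
from h import *
v=V('wp5'); v.crop(256,200,110,150,'wp7',5)
E
```

```text
(no output)
```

View pics/wp7.png

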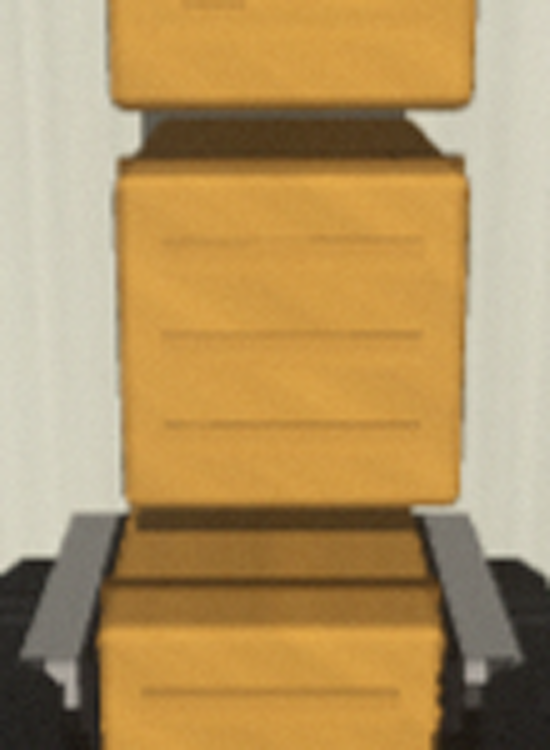

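```bash
python3 - <<'E'
from h import *
v=V('wp5')
for n,U,W,z in [('b-',290,106,.108),('a+',293,172,.108),('a-',294,504,.108),('c+',270,625,.116),('c+f',270,585,.113)]:
    print(n,v.at(201+U/5-.4,125+W/5-.4,z-.0019))
E
```

```text
b- [0.6071 0.0212 0.1061]
a+ [0.6075 0.0159 0.1061]
a- [ 0.6079 -0.0134  0.1061]
c+ [ 0.6058 -0.0211  0.1141]
c+f [ 0.6058 -0.0189  0.1111]
```

```bash
python3 - <<'E'
from h import *
R=ori(np.deg2rad(.45))
print(goto([.6084,-.0325,.0725],R)); 
snap('wrist','wp8'); print(sensors.read_eef_pos(),sensors.read_wrist_force(),sensors.read_clock())
v=V('wp8')
for o in topface('wp8',.108,(190,0,310,230),sat=100): print(*o)
for o in topface('wp8',.109,(190,230,310,340),sat=100): print(*o)
v.crop(256,200,110,150,'wp9',5)
E
```

```text
[-0.0002  0.0002 -0.0005]
[ 0.6086 -0.0327  0.073 ] [-0.7559  0.6813 -3.6314] 10.425
[253.6873 111.5233] [0.6072 0.0362] 0.10629189490611533 ((607.2230224609375, 35.73065185546875), (28.907695770263672, 28.44363021850586), 0.46198979020118713) 6278
[254.1922 196.7012] [0.6076 0.0035] 0.10628588851176256 ((607.6314086914062, 3.297109603881836), (28.891075134277344, 27.140596389770508), 0.4657483994960785) 4645
[253.9708 231.9737] [ 0.6077 -0.0112] 0.10598338640348537 ((607.8526611328125, -11.190679550170898), (28.447303771972656, 1.7758069038391113), 0.4658152461051941) 342
[254.828  276.7706] [ 0.6082 -0.0322] 0.10871928320138624 ((608.2131958007812, -32.44514465332031), (32.161624908447266, 31.730628967285156), 0.47034287452697754) 4460
```

View pics/wp9.png

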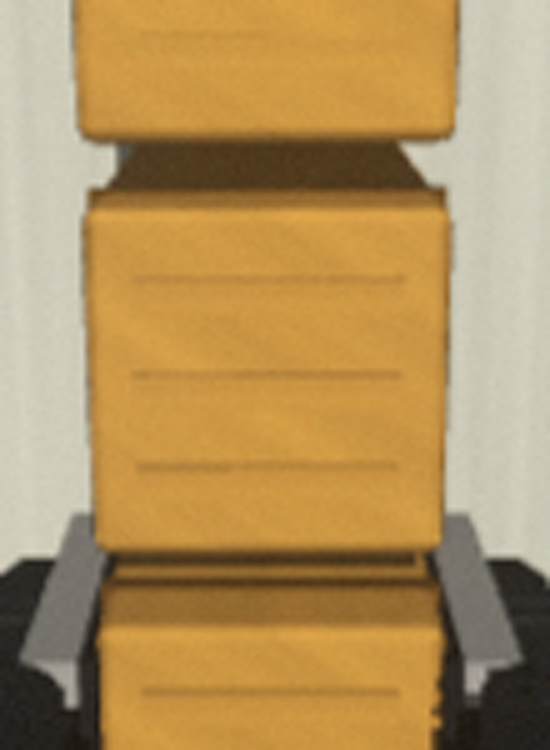

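```bash
python3 - <<'E'
from h import *
v=V('wp8')
for n,U,W,z in [('b-',266,136,.108),('a+',267,207,.108),('a-',267.5,550,.108),('c+',271,625,.111)]:
    print(n,v.at(201+U/5-.4,125+W/5-.4,z-.0019))
R=ori(np.deg2rad(.45))
p=sensors.read_eef_pos(); print(arm.movel(p+[-.0002,0.0002,-.009],velocity=.02,threshold=4)); print(sensors.read_eef_pos(),sensors.read_wrist_force())
E
```

```text
b- [0.6073 0.0214 0.1061]
a+ [0.6075 0.0158 0.1061]
a- [ 0.6077 -0.0136  0.1061]
c+ [ 0.6081 -0.0191  0.1091]
True
[ 0.6088 -0.0327  0.0705] [-1.0277 -0.3255  5.317 ]
```

```bash
python3 - <<'E'
from h import *
move_gripper(0.05); p=sensors.read_eef_pos(); print(p,sensors.read_wrist_force())
arm.movel([p[0],p[1],.17],velocity=.12); snap('wrist','wq')
for o in topface('wq',.108,(190,20,310,320),sat=100): print(*o)
print(sensors.read_eef_pos(),sensors.read_clock())
E
```

```text
[ 0.6078 -0.0326  0.0692] [ 0.058   0.9514 -1.1056]
[256.1124 116.1393] [0.6071 0.0359] 0.1060527635790729 ((607.0279541015625, 35.807132720947266), (28.775676727294922, 28.54476547241211), 0.47329774498939514) 1744
[256.075  163.9573] [0.6074 0.0019] 0.10606094845832778 ((607.5084228515625, 1.6840972900390625), (28.8980712890625, 29.753684997558594), 0.4783117473125458) 1546
[256.6738 208.5769] [ 0.6082 -0.0327] 0.10604875051417635 ((608.0828247070312, -32.85692596435547), (28.945722579956055, 30.034076690673828), 0.5429484248161316) 1404
[ 0.6073 -0.0326  0.169 ] 12.0833
```

View pics/wq.png

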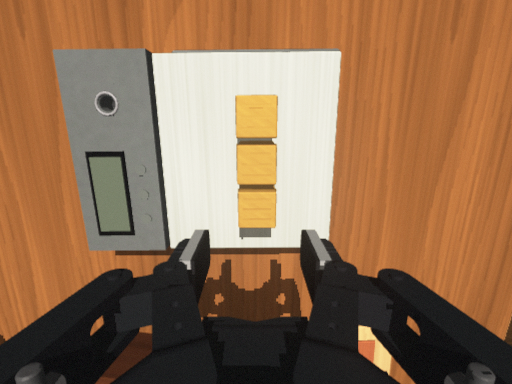

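```bash
python3 - <<'E'
from h import *
arm.movel(sensors.read_eef_pos()+[0,0,.06],velocity=.2)
arm.movep(np.array([.504,-.273,.22]),ori(0)); arm.sleep(.3); snap('wrist','wb'); print(sensors.read_eef_pos(),sensors.read_clock())
E
```

```text
[ 0.5044 -0.2723  0.22  ] 13.9
```

View pics/wb.png

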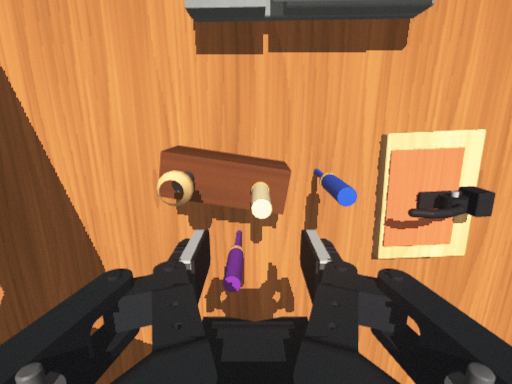

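```bash
python3 - <<'E'
from h import *
v=V('wb'); v.crop(262,200,60,60,'wb2',10)
C=v.cloud(); print(C[208,262],C[195,345],C[275,233],C[187,190])
m=(C[...,2]>.13)&(abs(C[...,0]-.504)<.03)&(abs(C[...,1]+.272)<.03)
ys,xs=np.nonzero(m);print(len(xs),xs.min(),xs.max(),ys.min(),ys.max(),xs.mean(),ys.mean(),np.median(C[m],axis=0))
print(v.at(xs.mean(),ys.mean(),.138))
E
```

```text
[ 0.5102 -0.2785  0.1385] [ 0.5832 -0.2698  0.1281] [ 0.4834 -0.349   0.1281] [ 0.4452 -0.2652  0.1183]
21093 118 391 196 383 254.72564357843834 330.09339591333617 [ 0.5045 -0.2579  0.3051]
[ 0.5042 -0.4031  0.138 ]
```

View pics/wb2.png

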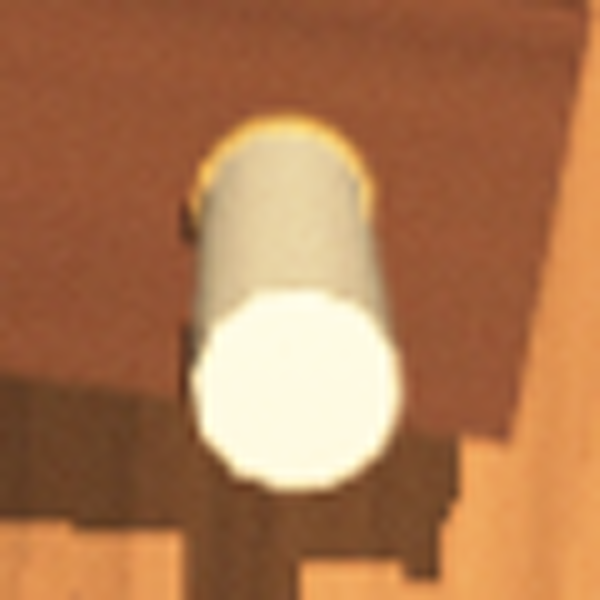

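```bash
python3 - <<'E'
from h import *
v=V('wb');t=V('t0')
print(v.at(261.2,208.6,.138),v.at(261.2,208.6,.14),'ring bottom',v.at(232+28.5-.5,170+20-.5,.07))
print('top',t.at(373.0,216.4,.14), 'c top cam a',t.at(202+301/6-.4,145+187/6-.4,.108),'b',t.at(202+216/6-.4,145+187/6-.4,.108))
print('hole top',t.at(202+183/6-.4,145+536/6-.4,.05))
q=V('wq');print('hole wq',q.at(106,103.5,.049))
E
```

```text
[ 0.5095 -0.2792  0.138 ] [ 0.5094 -0.2786  0.14  ] ring bottom [ 0.5097 -0.2796  0.07  ]
top [ 0.5092 -0.2786  0.14  ] c top cam a [0.6073 0.0011 0.108 ] b [0.6066 0.0354 0.108 ]
hole top [0.472  0.0472 0.05  ]
hole wq [0.4715 0.0465 0.049 ]
```

```bash
python3 - <<'E'
from h import *
R=ori(0)
print(goto([.5096,-.2790,.17],R)); arm.movel(np.array([.5096,-.2790,.091])+(np.array([.5096,-.2790,.17])-sensors.read_eef_pos())*[1,1,0],R,velocity=.1)
print(sensors.read_eef_pos()); f0=sensors.read_wrist_force()
move_gripper(0.0); print(sensors.read_finger_gap(),sensors.read_wrist_force()-f0,sensors.read_eef_pos())
p=sensors.read_eef_pos(); arm.movel([p[0],p[1],.20],velocity=.12)
snap('wrist','wh'); print(sensors.read_finger_gap(),sensors.read_eef_pos(),sensors.read_clock())
E
```

```text
[-0.0001  0.     -0.0003]
[ 0.5099 -0.2792  0.0916]
0.016705913362437957 [-0.0653  0.8702  4.4264] [ 0.5098 -0.2792  0.0916]
0.016706274054864162 [ 0.5094 -0.2789  0.199 ] 17.0083
```

View pics/wh.png

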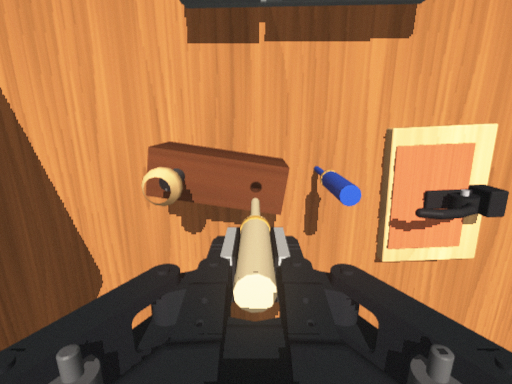

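```bash
python3 - <<'E'
from h import *
v=V('wh'); v.crop(256,210,60,60,'wh2',10)
p=sensors.read_eef_pos(); print('exp tip',v.proj(p+[0,0,-.081]),'top',v.proj(p+[0,0,.049]),'neck',v.proj(p+[0,0,-.021]))
R=ori(0)
arm.movep(np.array([.472,.047,.20]),R); print(goto([.4720,.0470,.15],R)); arm.sleep(.2)
p=sensors.read_eef_pos();snap('wrist','wi'); snap('top','t1');print(p,sensors.read_clock())
w=V('wi'); print('exp tip',w.proj(p+[0,0,-.081]),w.proj([.472,.047,.049])); w.crop(256,195,100,100,'wi2',6)
t=V('t1'); t.crop(235,225,60,60,'t12',10)
E
```

```text
exp tip [255.3872 201.186 ] top [255.5513 296.7392] neck [255.4336 228.2224]
[ 0.     -0.0004 -0.0003]
[0.4718 0.0474 0.15  ] 19.45
exp tip [255.3293 201.1632] [255.5215 195.2945]
```

View pics/wh2.png

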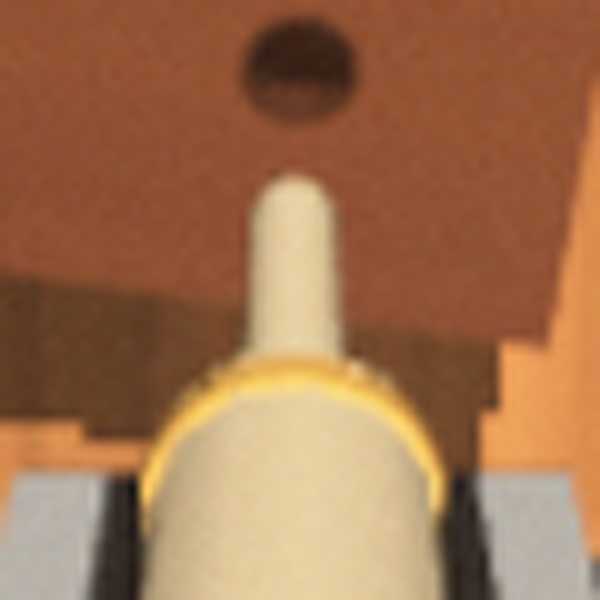

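View pics/wi2.png

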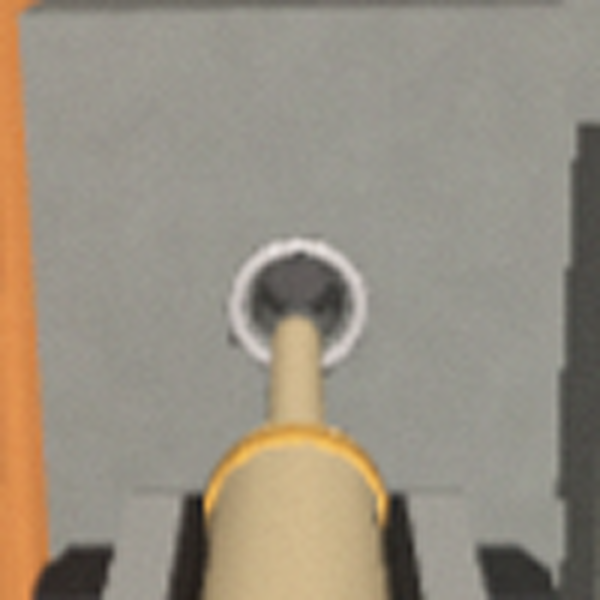

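View pics/wi.png

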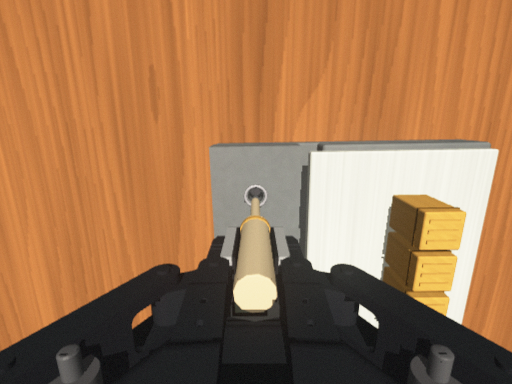

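```bash
python3 - <<'E'
from h import *
R=ori(0)
print(goto([.4720,.0469,.138],R,vel=.06)); f0=sensors.read_wrist_force(); snap('wrist','wj'); V('wj').crop(256,195,100,100,'wj2',6)
print(sensors.read_eef_pos(),f0)
print(arm.movel([.4720,.0469,.118],R,velocity=.03,threshold=2.0),sensors.read_eef_pos(),sensors.read_wrist_force()-f0,sensors.read_clock())
E
```

```text
[-0.0007 -0.0001 -0.0008]
[0.4726 0.047  0.1388] [ 0.2014 -0.0081 -0.7303]
False [0.4721 0.0469 0.1181] [-0.9031  0.7212 -0.4204] 20.9333
```

View pics/wj2.png

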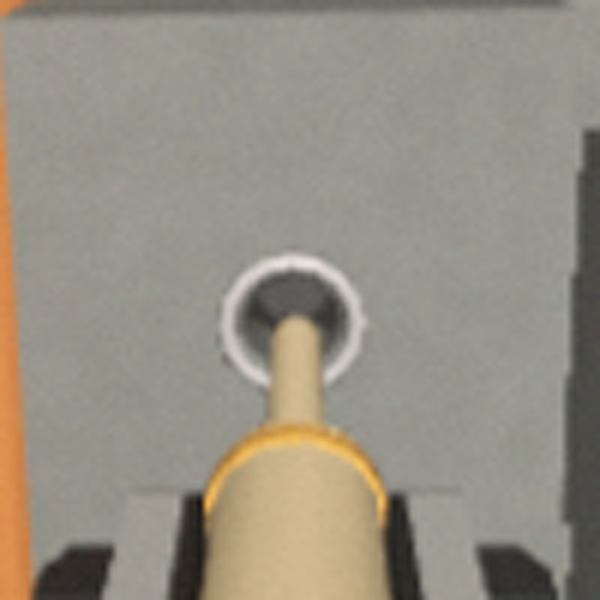

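```bash
python3 - <<'E'
from h import *
R=ori(0); f0=sensors.read_wrist_force()
z=.114
for i in range(14):
    arm.movel([.4720,.0469,z],R,velocity=.02); arm.sleep(.1)
    f=sensors.read_wrist_force()-f0; p=sensors.read_eef_pos(); print(round(z,4),p,f)
    if f[2]>14: break
    z-=.0012
snap('wrist','wk'); print(sensors.read_finger_gap(),sensors.read_clock())
V('wk').crop(256,215,120,100,'wk2',6)
E
```

```text
0.114 [0.472  0.0469 0.114 ] [ 0.1533 -1.7735  0.1609]
0.1128 [0.472  0.0469 0.1128] [ 0.5911 -0.0758  1.3614]
0.1116 [0.472  0.0469 0.1116] [ 0.7069 -0.4663  0.1276]
0.1104 [0.4721 0.0469 0.1105] [ 0.1684 -1.1913  3.0677]
0.1092 [0.472  0.0469 0.1092] [ 1.755  -0.9258  3.6217]
0.108 [0.4721 0.0469 0.108 ] [ 0.4961 -0.6391  5.0355]
0.1068 [0.4721 0.0469 0.1069] [ 0.1036 -0.568   6.3013]
0.1056 [0.4722 0.0469 0.1059] [-0.4979 -1.2282  8.5831]
0.1044 [0.4724 0.047  0.1055] [-1.9045 -0.0952 17.2528]
0.0167199939454143 24.2333
```

View pics/wk2.png

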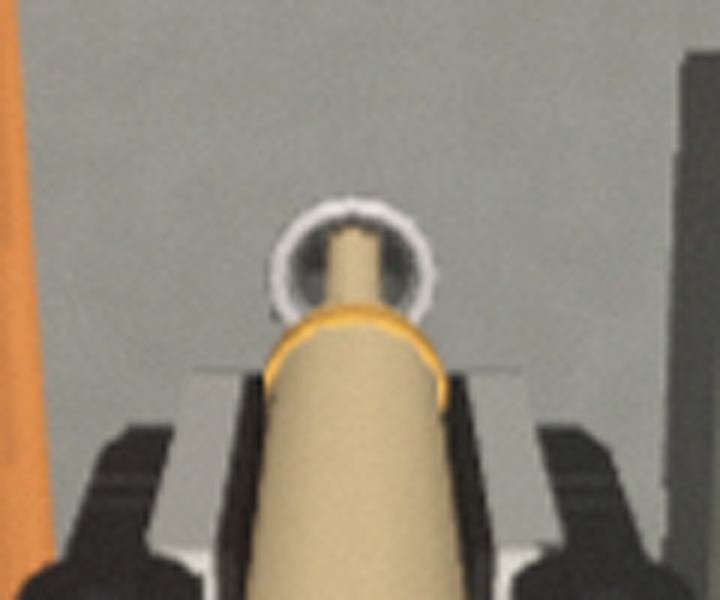

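View pics/wk.png

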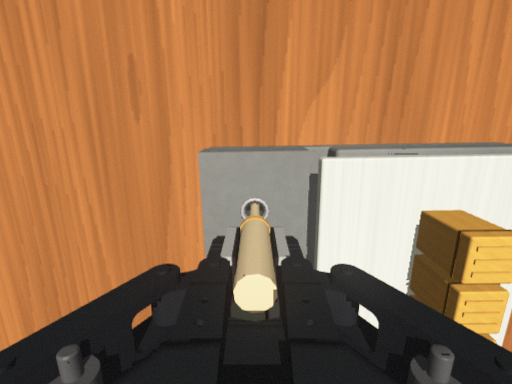

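```bash
python3 - <<'E'
from h import *
arm.sleep(.5); print(sensors.read_wrist_force(),sensors.read_eef_pos(),sensors.read_finger_gap()); snap('top','t2'); snap('scene','s2')
V('t2').crop(252,200,130,100,'t22',5);print(sensors.read_clock())
E
```

```text
[-2.2694  0.8442 17.0402] [0.4725 0.047  0.1055] 0.016368170506016504
24.8333
```

View pics/s2.png

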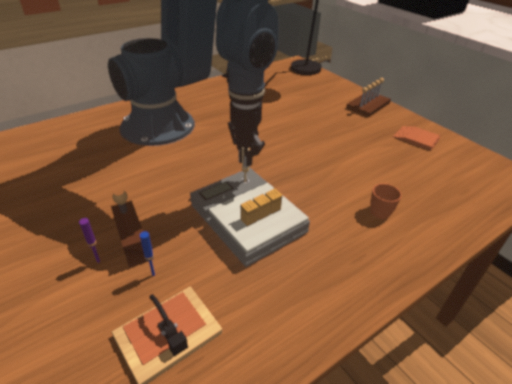

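View pics/t22.png

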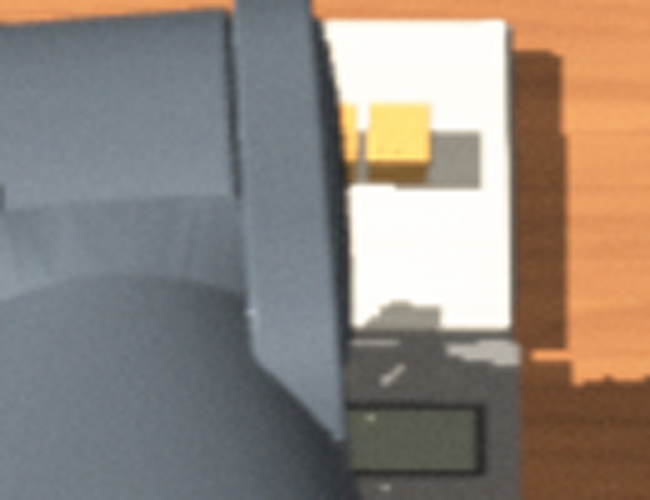

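The scene view shows the three blocks standing in a row at about (262,206) and the burnisher down in the hole at about (245,178). The cup, graver and clamped plate have not moved. The force is steady at about 17 N.

```bash
python3 - <<'E'
from h import *
close_job(); print(sensors.read_clock(), sensors.read_wrist_force())
E
```

```text
the job is handed in; nothing more can be done
the job is handed in; nothing more can be done
```

The job is done and handed in at about 25 s. The third block stands in the row on the pan, and the burnisher is still gripped and holding the button down.

- **Row of blocks:** I set the third block beside block a, on the side of the pan with room, and let it go. In the wrist image after release the three centres read x = 0.6071, 0.6074 and 0.6082 m, with spacings of about 34.0 and 34.6 mm. All three stand upright, and a later picture from the scene camera shows the row still standing.
- **Button:** The cream burnisher's tip went down the hole without touching the rim. The upward force began at about 3 N and reached 6–8 N after 5 mm of travel, where it met a hard stop. It then held steady at about 17 N with the handle not slipping. I judged "fully down" from force and travel, since the button's joint cannot be read directly.
- **Left alone:** The graver, cup and clamped plate look unmoved in the final scene picture.
- **Disagreements:** The first wrist view of the row differed by about 3 mm from later ones, probably because the arm had not settled, so I aligned the block from pictures taken with it held just beside the row. Camera heights read about 2 mm low throughout. In the last top view the arm hid part of the row, so the final check of the blocks relies on the scene camera.

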